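# Serve both rye rolls from the lever-gate bread dispenser

## Task

A customer wants both of the dark rye rolls: find the dispenser lane that holds them and press its red paddle all the way down with your fingertips, so that the other end of the lever lifts the gate, and keep it down until both rolls have come to the open tray in front. Then let the paddle rise slowly under your fingers, so that the gate closes without slamming, and move clear. Never touch the bread itself, keep the other rolls behind their gates, and leave the jam jar, the carton and the tongs where they are.

Things in the scene. Friction and masses are not known exactly. Their poses are not given: they have to be found in the camera images.
- dispenser: Fixed oak gravity dispenser, 450 mm wide (y), 490 mm deep (x), 243 mm high. Origin on the table below the levers' pivot line, mid-width; +x to its back (away from the robot), +y to the left lane. Three lanes, centre lines y = +140, 0, -140 mm, each 132 mm wide between 8 mm dividers. Sheet floor falls towards the robot at 0.28 rad: 78 mm high at x = 0, 108 mm at the gates (x about 105 mm).
- tray (a point): Mid-width of the open take-out tray, on its floor, 47 mm above the table, 110 mm in front of the pivot line. It is the open front part of the three lanes (x from -187 to 0 mm of the dispenser), closed in front by a 45 mm lip; the 78 mm dividers run through it. Behind the gates the stock lies under a fixed clear cover (x 55 to 290 mm, top at 243 mm).
- lever_left (a joint): Rocking lever of the left (+y) lane, pivot 143 mm above the table at the dispenser's x = 0; red paddle on the near end, clear gate 105 mm behind the pivot. 0 = at rest, gate shut; grows as the paddle goes down and the gate rises; 0.45 rad = down on its stop. Rolls pass from about 0.39 rad. Sprung: 2 to 5 N on the paddle moves it, and it snaps shut if let go.
- paddle_left (a point): Middle of the top face of the red paddle of the left (+y) lane's lever: paddle 54 mm (x) by 66 mm (y) by 8 mm, 183 mm above the table and 85 mm in front of the pivot at rest, where it slopes up towards the robot by 0.22 rad; fully pressed it is 41 mm lower and slopes down by 0.23 rad. Pressed from above.
- lever_middle (a joint): Rocking lever of the middle lane, pivot 143 mm above the table at the dispenser's x = 0; red paddle on the near end, clear gate 105 mm behind the pivot. 0 = at rest, gate shut; grows as the paddle goes down and the gate rises; 0.45 rad = down on its stop. Rolls pass from about 0.39 rad. Sprung: 2 to 5 N on the paddle moves it, and it snaps shut if let go.
- paddle_middle (a point): Middle of the top face of the red paddle of the middle lane's lever: paddle 54 mm (x) by 66 mm (y) by 8 mm, 183 mm above the table and 85 mm in front of the pivot at rest, where it slopes up towards the robot by 0.22 rad; fully pressed it is 41 mm lower and slopes down by 0.23 rad. Pressed from above.
- lever_right (a joint): Rocking lever of the right (-y) lane, pivot 143 mm above the table at the dispenser's x = 0; red paddle on the near end, clear gate 105 mm behind the pivot. 0 = at rest, gate shut; grows as the paddle goes down and the gate rises; 0.45 rad = down on its stop. Rolls pass from about 0.39 rad. Sprung: 2 to 5 N on the paddle moves it, and it snaps shut if let go.
- paddle_right (a point): Middle of the top face of the red paddle of the right (-y) lane's lever: paddle 54 mm (x) by 66 mm (y) by 8 mm, 183 mm above the table and 85 mm in front of the pivot at rest, where it slopes up towards the robot by 0.22 rad; fully pressed it is 41 mm lower and slopes down by 0.23 rad. Pressed from above.
- rye_1: The front one of the two very dark brown rye rolls: firm, 115 mm long, 45 mm thick, about 80 g, lying across its lane, resting on the gate. Origin at its centre; y is its length at the start. Which lane holds which kind differs from start to start; both of a kind share a lane. Rolls freely down the lane when the gate is up.
- rye_2: The rear one of the two very dark brown rye rolls: firm, 115 mm long, 45 mm thick, about 80 g, lying across its lane, resting on the front roll of its kind. Origin at its centre; y is its length at the start. Which lane holds which kind differs from start to start; both of a kind share a lane. Rolls freely down the lane when the gate is up.
- wheat_1: The front one of the two golden brown wheat rolls: firm, 115 mm long, 45 mm thick, about 80 g, lying across its lane, resting on the gate. Origin at its centre; y is its length at the start. Which lane holds which kind differs from start to start; both of a kind share a lane. Rolls freely down the lane when the gate is up.
- wheat_2: The rear one of the two golden brown wheat rolls: firm, 115 mm long, 45 mm thick, about 80 g, lying across its lane, resting on the front roll of its kind. Origin at its centre; y is its length at the start. Which lane holds which kind differs from start to start; both of a kind share a lane. Rolls freely down the lane when the gate is up.
- ciabatta_1: The front one of the two pale, almost white ciabatta rolls: firm, 115 mm long, 45 mm thick, about 80 g, lying across its lane, resting on the gate. Origin at its centre; y is its length at the start. Which lane holds which kind differs from start to start; both of a kind share a lane. Rolls freely down the lane when the gate is up.
- ciabatta_2: The rear one of the two pale, almost white ciabatta rolls: firm, 115 mm long, 45 mm thick, about 80 g, lying across its lane, resting on the front roll of its kind. Origin at its centre; y is its length at the start. Which lane holds which kind differs from start to start; both of a kind share a lane. Rolls freely down the lane when the gate is up.
- jam: Jam jar with red lid, 66 mm across, 95 mm high, standing to the right of the dispenser; origin under its centre. Bystander.
- breadsticks: Upright brown carton with a green band, 60 x 85 x 150 mm high, to the right of the dispenser; origin under its centre. Bystander.
- tongs: Steel bread tongs, 225 mm long, 45 mm wide, 18 mm high, lying on the table to the left of the dispenser; origin under the middle. Bystander, not needed.

How it is judged:
By the outcome, as a careful person would: the job done as asked, in the order asked, and still so for the second after the job is handed in, with the robot touching nothing.
It also fails if it takes over 32 s, if anything falls off the work surface, if the arm or the gripper's body presses on something with over 40 N, if the wrist force passes 120 N, or if a joint passes its speed limit or range.

## Robot

A 6-joint arm with a two-finger parallel gripper is mounted at the origin on the work surface. World frame = base frame: x ahead of the robot, y to its left, z up, the work surface at z = 0. Lengths are in m, angles in rad, forces in N, time in s.
With the tool pointing down it reaches from about 0.3 to 0.875 m from the base axis. Payload 4.2 kg.
Tool frame: the origin (TCP) lies at the very end of the fingers, on their centre line; the grasp point (between the pads) lies bot.hold_point_z behind it (bot.hold_point_z is the distance from the TCP to the grasp point, in m); y points along the fingers, z is the direction in which the jaws open and shut, and the axes are right-handed (so a half turn about y gives the same grasp; the last joint's range is limited). The gripper opens to 85 mm and grips with 20 to 120 N. Pads are 22 mm wide; open, the fingers measure 114 mm over their backs; the gripper's body (76 mm by 85 mm) begins 54 mm behind the grasp point. The pads swing forward as they close: fully open they stand 13 mm farther back than shut.
Start: joints at [-1.239, 0.32, 1.565, -0, 1.257, -0.02], TCP at [0.198, -0.54, 0.21] pointing down, gripper open.
Joint ranges: [-3.11, 3.11], [-0.84, 2.01], [0.21, 2.61], [-1.34, 4.49], [0.05, 2.63], [-2.56, 2.56]. Speed limits (rad/s): [2.57, 2.57, 3.14, 3.14, 3.14, 3.14].

## Interface

Orientations are given as a rotation vector (axis times angle).
In Python, from plant import bot gives the robot as it stands. The module is installed in compiled form; this text tells all that it offers.
- The arm moves only by the tool carry_out, never from a script. Its argument "motion" is a list of rows, each an object with "offset": the shift along the world's x, y, z in units of 60 mm (1.0 is 60 mm), a list of three; "yaw": the turn about the world's z in units of 6 degrees (1.0 is 6 degrees). In form: [{"offset": [tx, ty, tz], "yaw": yaw}, ...]. A call has 1 to 10 rows; each row shifts and turns the commanded pose from where the row before left it; what a row does not reach is not made up. A row lasts 1/8 s, in which the tool goes at most 62.5 mm and 10.7 degrees, less where a joint would pass 70% of its speed; a pose out of reach is approached as far as the arm can. A call is refused whole if a number of a shift passes 1 or a number of a turn 1, either way. A call with a gripper value outside its range is refused whole. "jaw" is the closure, from 0 (fully open) to 1 (shut), set as the call begins (left out, the last holds). The fingers move at their own pace and stop on an object; "grip_force" is the grip in N (left out, the last holds). Time passes only in rows, so rows that do not move let the fingers close. It gives the time, the measured TCP pose, the force and the opening at its end, in the units of the state.
- bot.state(): the state, without advancing time (a new reading comes with each control period).
- bot.read_camera(name): name is "scene" or "top"; returns a dict with "image" (384x512x3 uint8, red, green, blue), "fovy" (degrees; the focal length in pixels is half the picture's height over the tangent of half this angle, whatever the lens; pixels are square), "cx", "cy" (the principal point, pixels), "T" (4x4, takes a point from camera to world coordinates). Camera axes: x right, y down, z forward; pixel columns grow to the right and rows downward; lengths in m; the calibration is good to about 2 mm. A picture is of the moment at which its call begins. There is no depth.
- bot.job_done(): hands the job in, once; it reports no verdict.
The state is a dict: "time_s": time; "joints": joint angles; "qd": joint speeds; "tau": joint torques, N m; "tcp_pos": TCP position; "eef_rot": TCP orientation; "contact_force": force on the tool from outside, world axes, zero at the start; "moment": the same for the moment, N m; "width": opening from 0.0 (shut) to 1.0 (fully open).
Only numpy, scipy, OpenCV 4.12 (cv2) and the standard library are available. Lean on these libraries where they do the work, as an engineer would, in place of code of your own. Each camera call takes 0.05 s, during which the arm holds its last target.

## Working session

There is one attempt and no reset: what is moved stays moved. The work goes in short steps, Python scripts to look and compute and a tool call to move; the robot and the scene stay as the last step left them, time stands still between calls to the robot, and variables do not carry over. Pictures are saved under pics/ and viewed, and the job is handed in when it is done.

Besides the shell and the picture viewer there is one more tool, called after "Call:" as name([rows], argument=value, ...), one row to a line, values as JSON. carry_out: Moves the arm, as the interface text tells. Its arguments: {"type":"object","properties":{"motion":{"type":"array","items":{"type":"object","properties":{"offset":{"type":"array","items":{"type":"number"}},"yaw":{"type":"number"}}}},"jaw":{"type":"number"},"grip_force":{"type":"number"}},"required":["motion"]}

```bash
mkdir -p pics; python3 - <<'E'
from plant import bot
import cv2,numpy as np,pickle
d={}
for n in("scene","top"):
    c=bot.read_camera(n);d[n]=c
    cv2.imwrite(f"pics/{n}0.png",c["image"][:,:,::-1]);print(n,c["fovy"],c["cx"],c["cy"],np.round(c["T"],3).tolist())
pickle.dump(d,open("c0.pkl","wb"))
print(bot.state(),bot.hold_point_z)
E
```

```text
scene 48.14904500236845 256.5361923187324 192.56634402008493 [[0.279, 0.787, -0.55, 1.184], [0.96, -0.239, 0.145, -0.116], [-0.017, -0.569, -0.822, 0.985], [0.0, 0.0, 0.0, 1.0]]
top 54.38028153796189 253.7486712956511 194.1084889783607 [[-0.015, -0.992, 0.123, 0.484], [-0.999, 0.011, -0.039, 0.046], [0.037, -0.124, -0.992, 1.051], [0.0, 0.0, 0.0, 1.0]]
{'time_s': 0.1, 'joints': array([-1.23900934e+00,  3.20238151e-01,  1.56553805e+00, -9.23666545e-06,
        1.25738440e+00, -2.00056499e-02]), 'qd': array([ 0.00082124, -0.0001049 , -0.00337734, -0.00206146, -0.0028767 ,
       -0.0015489 ]), 'tau': array([-7.35744252e-04, -4.16410267e+01, -2.34706128e+01, -1.29696336e-04,
        4.78590518e-03, -1.97566158e-05]), 'tcp_pos': array([ 0.19798407, -0.53936601,  0.20946787]), 'eef_rot': array([-0.3610848 ,  2.03172881, -2.02853779]), 'contact_force': array([-0.42365386,  0.01520722, -0.48840454]), 'moment': array([0.00226513, 0.02618204, 0.0268061 ]), 'width': 0.9973568146348876} 0.0187
```

View pics/scene0.png

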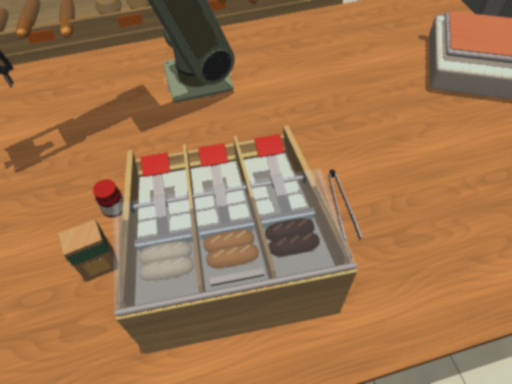

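View pics/top0.png

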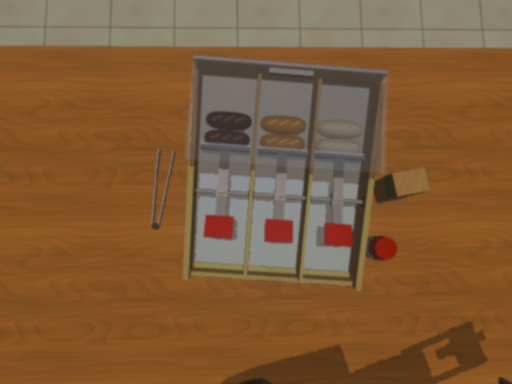

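Rye is in the left (+y) lane: at about (293,237) in the scene view with its paddle at (270,146), and at about (228,128) in the top view with its paddle at (219,227). I'll measure the three paddles next.

```bash
cat > h.py <<'E'
import numpy as np,cv2
def ray(c,u,v):
    f=192/np.tan(np.radians(c["fovy"]/2));T=c["T"]
    return T[:3,3],T[:3,:3]@np.array([(u-c["cx"])/f,(v-c["cy"])/f,1])
def plane(c,u,v,z):
    o,d=ray(c,u,v);return o+d*(z-o[2])/d[2]
def proj(c,p):
    f=192/np.tan(np.radians(c["fovy"]/2));T=c["T"];q=T[:3,:3].T@(np.array(p)-T[:3,3])
    return c["cx"]+f*q[0]/q[2],c["cy"]+f*q[1]/q[2]
def tri(c1,p1,c2,p2):
    A=[];b=[]
    for c,p in((c1,p1),(c2,p2)):
        o,d=ray(c,*p);d=d/np.linalg.norm(d);M=np.eye(3)-np.outer(d,d);A.append(M);b.append(M@o)
    return np.linalg.lstsq(np.vstack(A),np.hstack(b),rcond=None)[0]
def reds(im):
    h=cv2.cvtColor(im,cv2.COLOR_RGB2HSV)
    m=(((h[...,0]<5)|(h[...,0]>175))&(h[...,1]>190)&(h[...,2]>110)).astype(np.uint8)
    n,l,s,ce=cv2.connectedComponentsWithStats(m)
    return [(s[i],ce[i]) for i in range(1,n) if s[i][4]>60]
E
python3 - <<'E'
import pickle
from h import *
d=pickle.load(open("c0.pkl","rb"))
R={}
for n in d:
    R[n]=reds(d[n]["image"])
    for s,c in R[n]: print(n,s,c.round(1),plane(d[n],*c,.183).round(4))
t=sorted([c for s,c in R["top"] if s[4]>300],key=lambda c:c[0])[:3]
s=sorted([c for s,c in R["scene"] if 130<c[0]<300],key=lambda c:-c[0])[:3]
for a,b in zip(t,s): print(a,b,tri(d["top"],a,d["scene"],b).round(4))
E
```

```text
scene [256 135  26  20 315] [268.3 143. ] [0.5129 0.0952 0.183 ]
scene [200 145  25  16 248] [210.8 151.4] [ 0.4977 -0.0465  0.183 ]
scene [142 154  26  21 412] [153.9 163.4] [ 0.4943 -0.1853  0.183 ]
scene [ 94 180  22  18 302] [103.9 188.5] [ 0.5342 -0.307   0.183 ]
top [205 216  27  21 498] [218.3 226.4] [0.5172 0.0952 0.183 ]
top [266 221  26  20 461] [278.5 230.5] [ 0.5058 -0.044   0.183 ]
top [326 224  27  22 510] [338.5 234.7] [ 0.494 -0.184  0.183]
top [376 238  20  21 319] [385.1 247.8] [ 0.462  -0.2924  0.183 ]
[218.27108434 226.39558233] [268.26666667 143.02539683] [0.5169 0.0945 0.1876]
[278.47505423 230.49457701] [210.7983871  151.39919355] [ 0.5051 -0.0452  0.191 ]
[338.49607843 234.68039216] [153.90291262 163.40533981] [ 0.4939 -0.1848  0.1823]
```

```bash
python3 - <<'E'
from plant import bot
from scipy.spatial.transform import Rotation as R
import numpy as np
s=bot.state();M=R.from_rotvec(s["eef_rot"]).as_matrix();print(M.round(3))
print(np.degrees(np.arctan2(M[1,2],M[0,2])))
E
```

```text
[[-0.939 -0.001  0.345]
 [-0.345  0.001 -0.939]
 [-0.    -1.    -0.002]]
-69.84360222542782
```

Call:
carry_out([
  {"offset":[0.36,0.75,0.2],"yaw":-0.6},
  {"offset":[0.36,0.75,0.2],"yaw":-0.6},
  {"offset":[0.36,0.75,0.2],"yaw":-0.6},
  {"offset":[0.36,0.75,0.2],"yaw":-0.6},
  {"offset":[0.36,0.75,0],"yaw":-0.6},
  {"offset":[0.36,0.75,0],"yaw":-0.6},
  {"offset":[0.36,0.75,0],"yaw":-0.6},
  {"offset":[0.36,0.75,0],"yaw":0},
  {"offset":[0.36,0.75,0],"yaw":0},
  {"offset":[0.36,0.75,0],"yaw":0},
], jaw=1, grip_force=40)

```text
time_s: 1.35
tcp_pos: [0.4144, -0.0882, 0.2581]
eef_rot: [-0.096, -2.176, 2.177]
contact_force: [0.2, 0.1, 0.1]
width: 0.001
```

Call:
carry_out([
  {"offset":[0.34,0.61,0],"yaw":0},
  {"offset":[0.34,0.61,0],"yaw":0},
  {"offset":[0.34,0.61,0],"yaw":0},
  {"offset":[0.34,0.61,-0.1],"yaw":0},
  {"offset":[0.3,0.58,-0.2],"yaw":0},
  {"offset":[0,0,0],"yaw":0},
  {"offset":[0,0,0],"yaw":0},
])

```text
time_s: 2.22
tcp_pos: [0.5133, 0.091, 0.24]
eef_rot: [-0.094, -2.175, 2.177]
contact_force: [0.1, -0.4, 0.0]
width: 0.002
```

```bash
python3 - <<'E'
from plant import bot
from scipy.spatial.transform import Rotation as R
import cv2,numpy as np
from h import *
s=bot.state();M=R.from_rotvec(s["eef_rot"]).as_matrix();print(s["tcp_pos"],np.degrees(np.arctan2(M[1,2],M[0,2])),s["contact_force"])
ims=[]
for n in("scene","top"):
    c=bot.read_camera(n);im=c["image"][:,:,::-1].copy()
    u,v=proj(c,s["tcp_pos"]);print(n,u,v)
    ims.append(cv2.resize(im[80:290,110:370] ,None,fx=1.5,fy=1.5,interpolation=cv2.INTER_CUBIC))
cv2.imwrite("pics/a1.png",np.hstack(ims))
E
```

```text
[0.51328488 0.0909828  0.23998548] -95.03122602346151 [ 0.10685131 -0.40388118  0.02890874]
scene 266.71494610699386 127.46473980474293
top 218.7459054820354 227.18608494538435
```

View pics/a1.png

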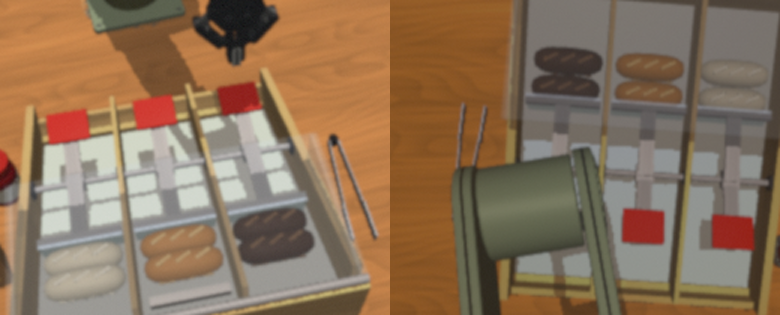

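Fingertips (scene pixel about 267,121) stand above the left paddle (about 269,145). Going down to feel the contact.

Call:
carry_out([
  {"offset":[0.03,0.06,-0.3],"yaw":0},
  {"offset":[0,0,-0.3],"yaw":0},
  {"offset":[0,0,-0.15],"yaw":0},
  {"offset":[0,0,-0.1],"yaw":0},
  {"offset":[0,0,-0.08],"yaw":0},
  {"offset":[0,0,-0.05],"yaw":0},
  {"offset":[0,0,0],"yaw":0},
])

```text
time_s: 3.2
tcp_pos: [0.5155, 0.095, 0.1815]
eef_rot: [-0.096, -2.176, 2.177]
contact_force: [-0.2, -0.5, -0.2]
width: 0.001
```

Call:
carry_out([
  {"offset":[0,0,-0.08],"yaw":0},
  {"offset":[0,0,-0.08],"yaw":0},
  {"offset":[0,0,0],"yaw":0},
])

```text
time_s: 3.58
tcp_pos: [0.5152, 0.095, 0.1713]
eef_rot: [-0.094, -2.176, 2.176]
contact_force: [0.2, 0.3, -0.0]
width: 0.002
```

```bash
cat > look.py <<'E'
import sys
from plant import bot
import cv2,numpy as np
from h import *
s=bot.state();print(s["time_s"],s["tcp_pos"],s["contact_force"],s["moment"])
c=bot.read_camera("scene");im=c["image"][:,:,::-1].copy()
print(proj(c,s["tcp_pos"]))
cv2.imwrite("pics/"+sys.argv[1]+".png",cv2.resize(im[100:290,110:370],None,fx=3,fy=3,interpolation=cv2.INTER_CUBIC))
for q in reds(c["image"]): print(q[0],q[1].round(1))
E
python3 look.py b1
```

```text
3.575 [0.51516881 0.0949781  0.17128654] [ 0.24385725  0.26234017 -0.03910369] [ 0.02788436  0.02132791 -0.00355715]
(np.float64(268.40444589151747), np.float64(146.8256067342879))
[256 136  27  20 321] [268.6 146.3]
[200 144  25  18 237] [211.  150.7]
[142 154  26  21 392] [153.5 163. ]
[ 94 180  22  18 304] [104.  188.5]
```

View pics/b1.png

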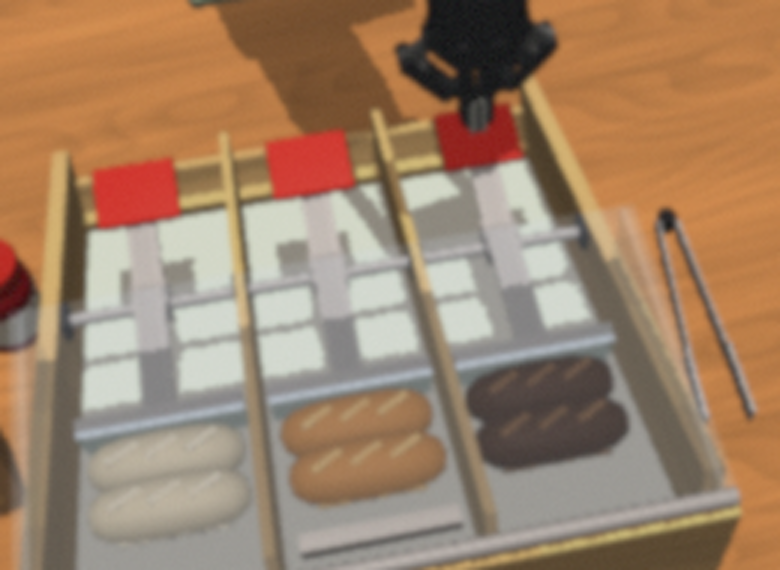

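The tip (about 269,143) is at the paddle with no force yet, so contact is lower than calculated. I'll keep going down slowly.

Call:
carry_out([
  {"offset":[0,0,-0.06],"yaw":0},
  {"offset":[0,0,-0.06],"yaw":0},
  {"offset":[0,0,-0.06],"yaw":0},
  {"offset":[0,0,0],"yaw":0},
])

```text
time_s: 4.12
tcp_pos: [0.5154, 0.095, 0.1608]
eef_rot: [-0.096, -2.176, 2.176]
contact_force: [0.8, 0.2, -0.0]
width: 0.001
```

```bash
python3 look.py b2
```

```text
4.125 [0.51542566 0.09499246 0.16079825] [ 0.84062763  0.24218528 -0.04404305] [ 0.03062107  0.00129485 -0.05427631]
(np.float64(268.4158880131292), np.float64(149.64836945470557))
[256 136  27  20 291] [268.6 147. ]
[200 144  25  19 242] [211.4 150.9]
[142 154  26  21 399] [153.6 163.2]
[ 94 180  22  18 305] [104.  188.5]
```

View pics/b2.png

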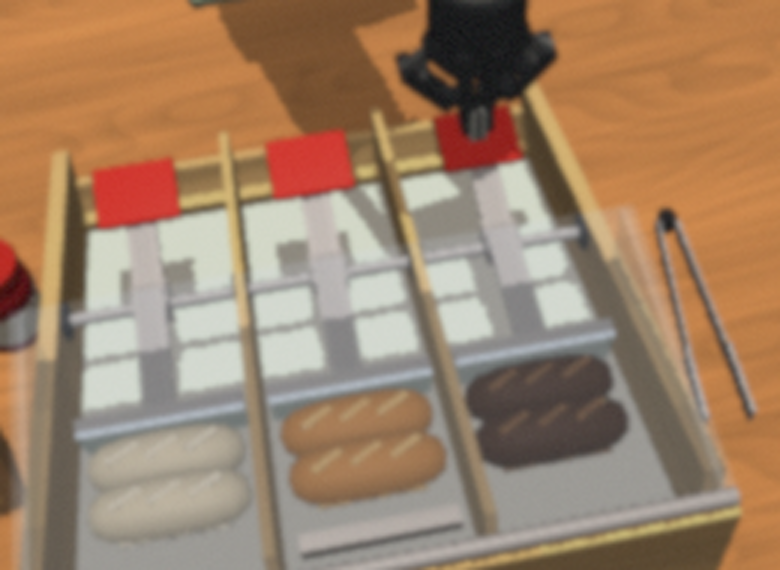

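Call:
carry_out([
  {"offset":[0,0,-0.05],"yaw":0},
  {"offset":[0,0,-0.05],"yaw":0},
  {"offset":[0,0,0],"yaw":0},
])

```text
time_s: 4.55
tcp_pos: [0.5155, 0.095, 0.1547]
eef_rot: [-0.096, -2.176, 2.176]
contact_force: [-0.4, -0.2, 0.5]
width: -0.003
```

```bash
python3 look.py b3
```

```text
4.55 [0.51545047 0.09498585 0.15473951] [-0.36540094 -0.21934755  0.46743507] [-0.00934766 -0.02063235  0.02229307]
(np.float64(268.4022948624356), np.float64(151.22406866821075))
[256 137  27  19 264] [268.3 147.7]
[200 144  25  16 239] [211.6 150.5]
[142 154  26  21 396] [153.6 163.2]
[ 94 180  22  18 304] [104.  188.5]
```

View pics/b3.png

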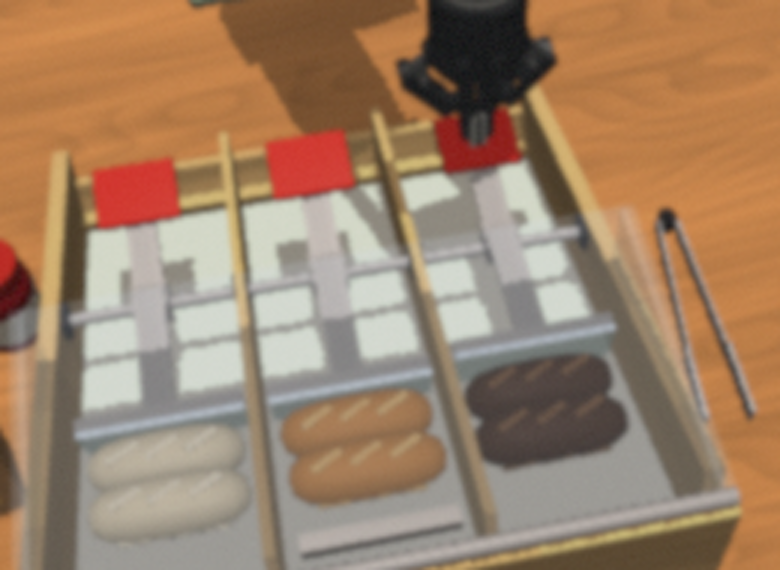

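Call:
carry_out([
  {"offset":[0,0,-0.05],"yaw":0},
  {"offset":[0,0,-0.05],"yaw":0},
  {"offset":[0,0,-0.05],"yaw":0},
  {"offset":[0,0,0],"yaw":0},
])

```text
time_s: 5.1
tcp_pos: [0.5155, 0.095, 0.1457]
eef_rot: [-0.096, -2.176, 2.177]
contact_force: [-1.7, 0.7, 0.8]
width: -0.002
```

```bash
python3 look.py b4
```

```text
5.1 [0.51547309 0.09497975 0.14569466] [-1.72430633  0.72027083  0.8119078 ] [ 0.03782528  0.20440148 -0.02941502]
(np.float64(268.3819858535672), np.float64(153.54507388980466))
[255 139  27  18 226] [268.  149.2]
[200 144  25  18 253] [211.2 151.1]
[142 154  27  21 398] [153.7 163.2]
[ 94 180  22  18 303] [104.  188.6]
```

View pics/b4.png

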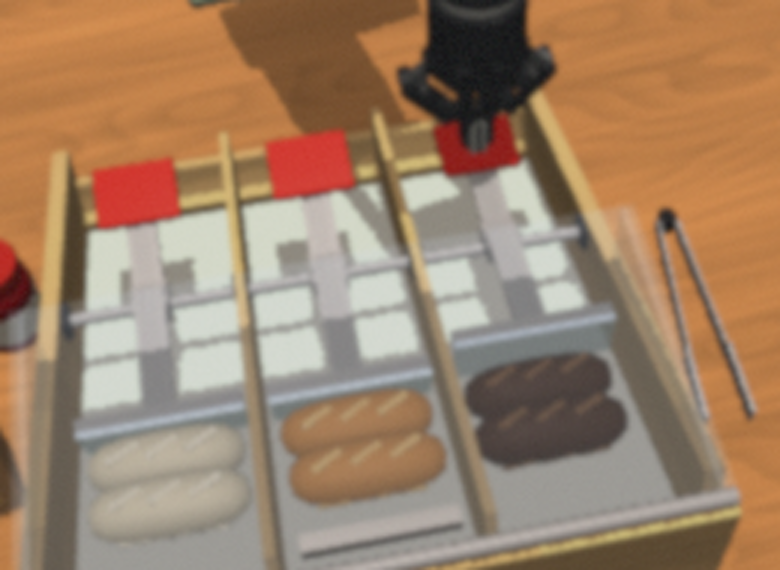

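The gate bar has begun to rise, so there is contact. I'll keep pressing, following the paddle's arc.

Call:
carry_out([
  {"offset":[-0.01,0,-0.06],"yaw":0},
  {"offset":[-0.01,0,-0.06],"yaw":0},
  {"offset":[-0.02,0,-0.06],"yaw":0},
  {"offset":[-0.02,0,-0.06],"yaw":0},
  {"offset":[0,0,0],"yaw":0},
])

```text
time_s: 5.78
tcp_pos: [0.5124, 0.095, 0.1314]
eef_rot: [-0.097, -2.177, 2.177]
contact_force: [1.1, 0.4, 1.2]
width: -0.0
```

```bash
python3 look.py b5
```

```text
5.775 [0.51238952 0.09497784 0.13143764] [1.1481781  0.41979348 1.1876382 ] [ 0.0323126  -0.09433932  0.04755549]
(np.float64(267.99559692360816), np.float64(156.23709502133204))
[200 144  25  17 243] [211.3 150.9]
[255 144  26  16 189] [267.8 152.4]
[142 154  26  21 393] [153.5 163.1]
[ 94 180  22  18 304] [104.  188.5]
```

View pics/b5.png

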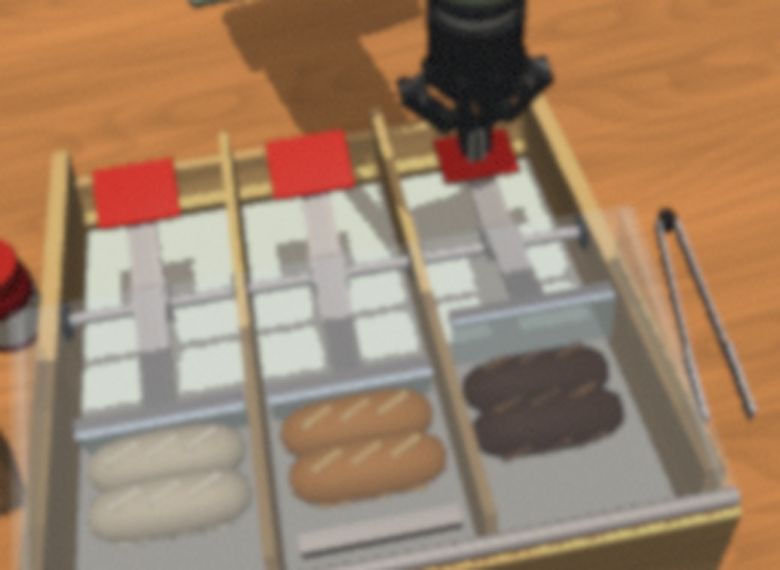

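Call:
carry_out([
  {"offset":[-0.02,0,-0.06],"yaw":0},
  {"offset":[-0.02,0,-0.06],"yaw":0},
  {"offset":[-0.02,0,-0.06],"yaw":0},
  {"offset":[0,0,0],"yaw":0},
])

```text
time_s: 6.32
tcp_pos: [0.5095, 0.095, 0.1222]
eef_rot: [-0.099, -2.178, 2.178]
contact_force: [1.1, -1.2, 10.3]
width: 0.002
```

```bash
python3 look.py b6
```

```text
6.325 [0.50950886 0.09502048 0.12215797] [ 1.08360666 -1.20651324 10.28076229] [-0.07605116 -0.28015085 -0.01808518]
(np.float64(267.6662289643351), np.float64(157.69954858296217))
[200 144  26  15 223] [211.3 150.4]
[256 147  25  14 174] [268.3 154.8]
[142 154  26  21 398] [153.6 163.1]
[ 94 180  22  18 303] [104.  188.5]
```

View pics/b6.png

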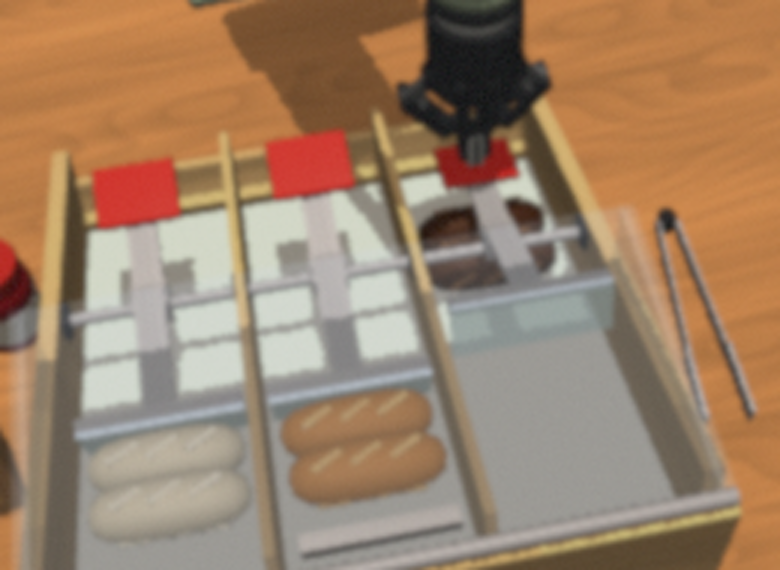

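Force rose to 10 N (on the stop) and both rolls are rolling into the tray. I'll hold there.

Call:
carry_out([
  {"offset":[0,0,-0.02],"yaw":0},
  {"offset":[0,0,0],"yaw":0},
  {"offset":[0,0,0],"yaw":0},
  {"offset":[0,0,0],"yaw":0},
  {"offset":[0,0,0],"yaw":0},
  {"offset":[0,0,0],"yaw":0},
  {"offset":[0,0,0],"yaw":0},
  {"offset":[0,0,0],"yaw":0},
  {"offset":[0,0,0],"yaw":0},
  {"offset":[0,0,0],"yaw":0},
])

```text
time_s: 7.62
tcp_pos: [0.5096, 0.095, 0.1218]
eef_rot: [-0.1, -2.179, 2.178]
contact_force: [-0.9, -1.2, 13.7]
width: -0.001
```

```bash
python3 look.py b7
```

```text
7.625 [0.50958089 0.09503599 0.12177114] [-0.91196427 -1.23315412 13.73500584] [-0.15864555 -0.01270997  0.00290174]
(np.float64(267.67947687639906), np.float64(157.81393050733618))
[200 144  25  20 259] [211.2 151.2]
[255 146  28  16 217] [268.4 154.8]
[142 154  26  21 398] [153.7 163.2]
[ 94 180  22  18 304] [104.  188.5]
```

View pics/b7.png

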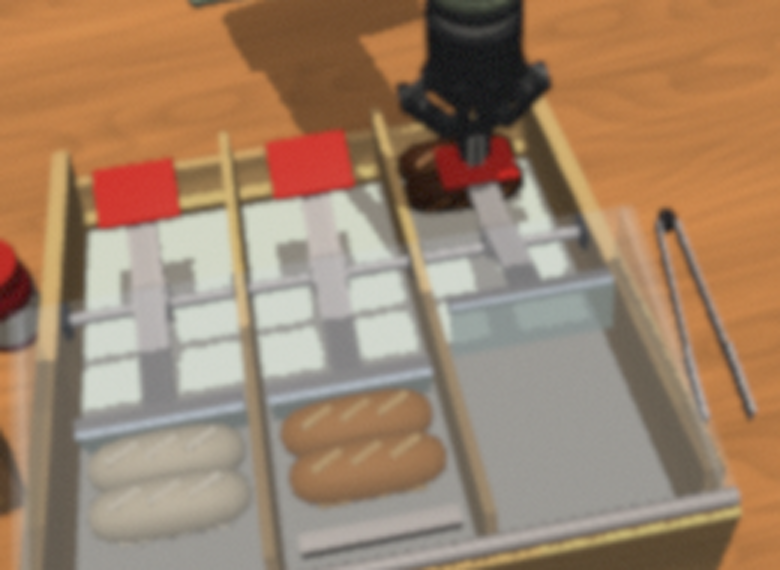

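Both rye rolls lie at the front lip under the paddle (crop about 400–520, 140–210), and the lane behind is empty. I'll let the paddle rise slowly.

Call:
carry_out([
  {"offset":[0.004,0,0.025],"yaw":0},
  {"offset":[0.004,0,0.025],"yaw":0},
  {"offset":[0.004,0,0.025],"yaw":0},
  {"offset":[0.004,0,0.025],"yaw":0},
  {"offset":[0.004,0,0.025],"yaw":0},
  {"offset":[0.004,0,0.025],"yaw":0},
  {"offset":[0.004,0,0.025],"yaw":0},
  {"offset":[0.004,0,0.025],"yaw":0},
  {"offset":[0.004,0,0.025],"yaw":0},
  {"offset":[0.004,0,0.025],"yaw":0},
])

```text
time_s: 8.93
tcp_pos: [0.51, 0.0949, 0.1345]
eef_rot: [-0.094, -2.175, 2.176]
contact_force: [-2.0, -0.4, 2.9]
width: -0.002
```

Call:
carry_out([
  {"offset":[0.004,0,0.025],"yaw":0},
  {"offset":[0.004,0,0.025],"yaw":0},
  {"offset":[0.004,0,0.025],"yaw":0},
  {"offset":[0.004,0,0.025],"yaw":0},
  {"offset":[0.004,0,0.025],"yaw":0},
  {"offset":[0.004,0,0.025],"yaw":0},
  {"offset":[0.004,0,0.025],"yaw":0},
  {"offset":[0.004,0,0.025],"yaw":0},
  {"offset":[0.004,0,0.025],"yaw":0},
  {"offset":[0.004,0,0.025],"yaw":0},
])

```text
time_s: 10.18
tcp_pos: [0.5139, 0.0948, 0.1499]
eef_rot: [-0.097, -2.177, 2.177]
contact_force: [-0.5, -2.1, 3.2]
width: -0.002
```

```bash
python3 look.py b8
```

```text
10.175 [0.51385337 0.09484766 0.14989565] [-0.49459983 -2.11098717  3.2249451 ] [-0.33159084 -0.05637834 -0.01700328]
(np.float64(268.15298454814763), np.float64(152.0145276900544))
[256 139  27  19 277] [268.2 149.3]
[200 144  25  17 242] [211.4 150.9]
[142 154  26  21 397] [153.6 163.1]
[ 94 180  22  18 305] [103.9 188.5]
```

View pics/b8.png

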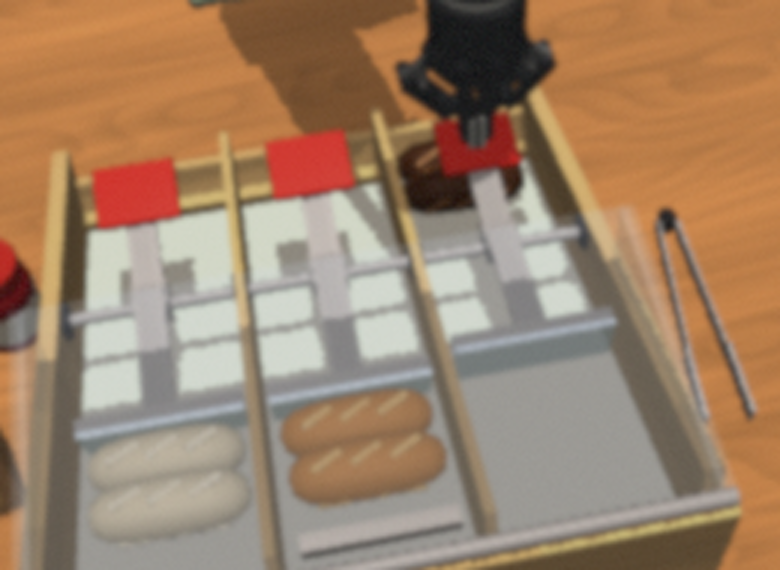

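Call:
carry_out([
  {"offset":[0,0,0.025],"yaw":0},
  {"offset":[0,0,0.025],"yaw":0},
  {"offset":[0,0,0.025],"yaw":0},
  {"offset":[0,0,0.025],"yaw":0},
  {"offset":[0,0,0.025],"yaw":0},
  {"offset":[0,0,0.025],"yaw":0},
  {"offset":[0,0,0.025],"yaw":0},
  {"offset":[0,0,0.025],"yaw":0},
  {"offset":[0,0,0.025],"yaw":0},
  {"offset":[0,0,0.025],"yaw":0},
])

```text
time_s: 11.48
tcp_pos: [0.5131, 0.095, 0.1647]
eef_rot: [-0.096, -2.176, 2.177]
contact_force: [1.3, -0.0, 1.9]
width: -0.001
```

Call:
carry_out([
  {"offset":[0,0,0.05],"yaw":0},
  {"offset":[0,0,0.05],"yaw":0},
  {"offset":[0,0,0.1],"yaw":0},
  {"offset":[0,0,0.1],"yaw":0},
])

```text
time_s: 11.98
tcp_pos: [0.513, 0.095, 0.183]
eef_rot: [-0.096, -2.176, 2.176]
contact_force: [-0.1, 0.6, 0.2]
width: -0.002
```

```bash
python3 look.py b9
```

```text
11.975 [0.51303748 0.0950007  0.18303967] [-0.06118607  0.58692831  0.22165464] [ 0.01611733  0.00588702 -0.00114039]
(np.float64(268.1863728507638), np.float64(143.06336195565615))
[256 136  26  21 393] [268.3 146.1]
[200 144  25  17 231] [210.8 150.7]
[142 153  26  22 393] [153.6 163.1]
[ 94 180  22  18 302] [104.  188.5]
```

View pics/b9.png

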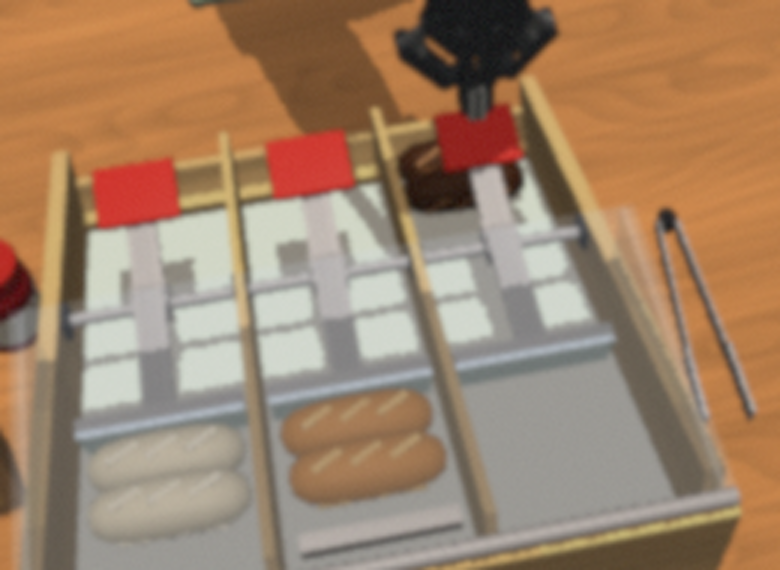

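Gate bar is back at its rest height and the paddle is up. Moving clear.

Call:
carry_out([
  {"offset":[0,0,0.5],"yaw":0},
  {"offset":[0,0,0.7],"yaw":0},
  {"offset":[-0.4,0,0.6],"yaw":0},
  {"offset":[-0.6,0,0],"yaw":0},
  {"offset":[-0.6,0,0],"yaw":0},
  {"offset":[-0.6,0,0],"yaw":0},
  {"offset":[0,0,0],"yaw":0},
  {"offset":[0,0,0],"yaw":0},
])

```text
time_s: 13.02
tcp_pos: [0.3818, 0.0951, 0.291]
eef_rot: [-0.097, -2.177, 2.177]
contact_force: [0.4, 0.1, 0.3]
width: -0.001
```

```bash
python3 look.py b10; python3 - <<'E'
from plant import bot
import cv2
cv2.imwrite("pics/t10.png",bot.read_camera("top")["image"][:,:,::-1])
E
```

```text
13.025 [0.3817923  0.09507767 0.29102202] [0.4048596  0.08611459 0.28976439] [-0.01323919 -0.01970386 -0.03725757]
(np.float64(252.55487950769768), np.float64(74.37285223968132))
[255 135  27  22 348] [267.7 144.3]
[200 144  25  21 254] [211.1 151.3]
[142 154  26  21 396] [153.6 163.1]
[ 94 180  22  18 298] [103.9 188.4]
```

View pics/b10.png

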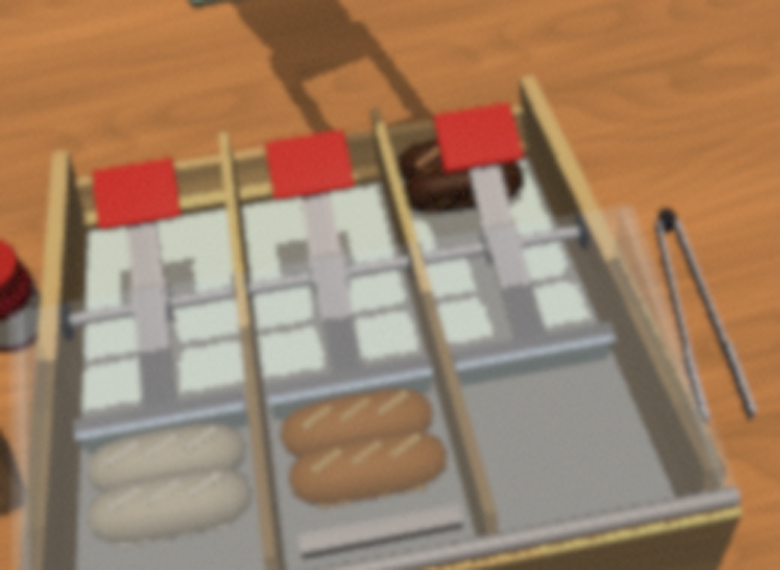

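View pics/t10.png

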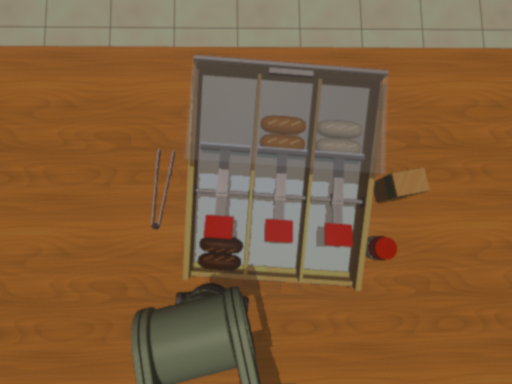

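The top view shows both rye rolls at the tray front (about 220,244 and 219,261) and all gates shut. The other rolls, jar, carton and tongs are where they were, and the arm is clear.

```bash
python3 -c "
from plant import bot
print(bot.job_done())"
```

```text
the job is handed in; nothing more can be done
None
```

Both dark rye rolls are in the open tray, and I handed the job in at about 13 s. They were in the left (+y) lane. I pressed that lane's paddle with the closed fingertips until the force rose to about 10–14 N on its stop. I held it there until both rolls lay at the front lip, then let it rise under the fingers for about 4 s.

- **Last pictures:** They show both rye rolls at the tray front and the left gate back at its rest height. The wheat and ciabatta are behind their gates, and the jar, carton and tongs appear unmoved. The arm was clear, with under 1 N on the tool.
- **Contact height disagreed:** I first saw the paddle move at a TCP height of about 0.15–0.16 m, while the given geometry put contact at about 0.185 m. I went by the pictures and the force reading instead. The stop came at 0.122 m, about 20 mm below where the given geometry puts the paddle's top when fully pressed.
- **Gate closing:** I still felt about 2 N at 0.165 m on the way up. The last few millimetres were released at about 24 mm/s, twice the earlier speed. I did not measure the gate's closing speed.

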